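Bring the dropper bottle round and hold the carousel

TASK

The first-aid bottles for the chicks stand on a small carousel in the grey bench cabinet. Pull its tray out all the way to the stop (it has an arched handle), then turn the carousel until the bottle with the round rubber dropper bulb (not the one with the pointed nozzle) stands right at the front, in the middle behind the arched handle, with every bottle and pot still upright in its cup. Finish with the gripper closed on the carousel's black centre handle and keep holding it still there: I am going to unscrew the dropper with one hand, so do not let go; leave the other things on the bench alone.

Things in the scene. Friction and masses are not known exactly. Their poses are not given: they have to be found in the camera images.
- cabinet: fixed grey sheet-steel cabinet, open at the front, 210 deep x 196 wide x 206 high, its front edges raked back above 90 mm so that the top plate begins 50 mm behind the face; origin: centre of its underside on the bench; its x axis points from the open front to the closed back (the front face is at x = -105 mm), z up
- tray (a joint): how far the tray is pulled out of the cabinet, m: 0 fully in, 0.155 at its stop; it slides along the cabinet's -x with about 3 N of friction plus a little damping and stays where it is left
- arch_bar (a point): middle of the top bar of the tray's arched steel handle: round bar 10 mm thick, straight for 86 mm along its y axis, 172 mm above the bench and 43 mm in front of the cabinet's face when the tray is fully in; nothing lies below it for 100 mm; axes parallel to the cabinet's
- tray_axis (a point): point on the carousel's axis at the height where the bottles stand (32 mm above the bench); it moves with the tray but does not turn with the carousel, axes parallel to the cabinet's: the front is its -x, 140 mm behind the arch bar
- carousel (a joint): angle of the carousel, rad, counterclockwise seen from above, 0 at the start, free to turn at least a full turn either way; it turns easily (friction about 0.02 N m) and stays where it is left. Disc 156 mm across with five equal cups, 49 mm wide inside, 20 mm deep, centres 48 mm from the axis, 72 degrees apart; which thing stands in which cup varies, none at the front at the start
- handle_grip (a point): grip point of the carousel's black centre handle, on its axis, 176 mm above the bench: a bar 56 mm long along its x axis, 16 mm thick along y (grip across this), 30 mm high (158 to 188 mm above the bench), above all bottles on a thin post; turns with the carousel, at the start parallel to the cabinet. With the tray out, the cabinet's top plate begins 108 mm behind it
- bulb_bottle: loose small dark amber bottle with a black collar and a round-ended rubber dropper bulb on top, 33 mm across, 102 mm tall, about 70 g; origin: centre of its underside. It stands loosely in its cup. This is the bottle wanted at the front
- nozzle_bottle: loose white bottle with a pointed black nozzle, 36 mm across, 109 mm tall, in another cup of the carousel; origin: centre of its underside. Not the wanted one
- pot_a: loose squat lidded pot, 50 mm across, 39 mm tall, in a cup of the carousel; origin: centre of its underside
- pot_b: loose squat lidded pot, 50 mm across, 37 mm tall, in a cup of the carousel; origin: centre of its underside
- pot_c: loose squat lidded pot, 50 mm across, 39 mm tall, in a cup of the carousel; origin: centre of its underside
- carousel_handle: the black centre handle itself, fixed to the carousel; origin on the axis, at the underside of the bar, 18 mm below handle_grip, same axes
- parts_dish: loose parts dish with screws, 70 x 95 x 18 high, lies on the bench to the right; leave alone
- thermometer: loose white display thermometer, 50 x 62 x 18 high, on the bench to the right; leave alone
There are look-alikes about, which are no part of the job. Leave any blue, pink or purple look-alike of the nozzle_bottle alone.

How it is judged:
On the way, in this order (a step that is already met when the one before it is completed fails the run):
1. the tray is pulled out to its stop (value of joint tray above 0.15 m), for 0.2 s.
2. with the tray out, the bulb bottle stands in its cup at the front and the carousel is held still by its centre handle (value of joint tray above 0.143 m and y of bulb_bottle in the frame of tray_axis between -0.012 and 0.012 m and x of bulb_bottle in the frame of tray_axis between -0.062 and -0.035 m and z of bulb_bottle in the frame of tray_axis below 0.008 m and velocity of joint carousel between -0.08 and 0.08 rad/s and contact force between the fingers and carousel_handle above 5 N), for 0.3 s.
At the end, for the whole second after the job is handed in: Tray still within 12 mm of its stop; bulb bottle in its cup at the front, within 12 mm of the tray's middle line; carousel not turning and gripped by its centre handle with more than 5 N; all five bottles and pots upright in their cups (all of step 2 and angle between each of bulb_bottle, nozzle_bottle, pot_a, pot_b, pot_c's own z axis and vertical below 0.15 rad and horizontal distance between each of bulb_bottle, nozzle_bottle, pot_a, pot_b, pot_c and tray_axis below 0.062 m); the arm keeps its last pose, push and grip.
It fails at once if a bottle or pot is tipped over or taken out of its cup (angle between any of bulb_bottle, nozzle_bottle, pot_a, pot_b, pot_c's own z axis and vertical above 0.5 rad or horizontal distance between any of bulb_bottle, nozzle_bottle, pot_a, pot_b, pot_c and tray_axis above 0.09 m or z of any of bulb_bottle, nozzle_bottle, pot_a, pot_b, pot_c in the frame of tray_axis above 0.03 m).
It fails at once if another thing on the bench is disturbed (distance of any of parts_dish, thermometer from where it was at the start of the episode above 0.02 m).
It also fails if it takes over 64 s, if anything falls off the work surface, if the arm or the gripper's body presses on something with over 40 N, if the wrist force passes 120 N, or if a joint passes its speed limit or range.

ROBOT

A 7-joint arm with a two-finger parallel gripper is mounted at the origin on a cart in front of the work surface, level with it; the furniture and walls round the work are solid. World frame = base frame: x ahead of the robot, y to its left, z up, the work surface at z = 0. Lengths are in m, angles in rad, forces in N, time in s.
With the tool pointing down it reaches from about 0.425 to 0.925 m from the base axis. Payload 6.8 kg.
Tool frame: the origin (TCP) lies midway between the tips of the shut fingers; the grasp point (between the pads) lies 19 mm behind it; z points along the fingers, y is the line along which they close (so a half turn about z gives the same grasp; the last joint's range is limited). The gripper opens to 85 mm and grips with 20 to 120 N. Pads are 22 mm wide; open, the fingers measure 114 mm over their backs; the gripper's body (76 mm by 85 mm) begins 54 mm behind the grasp point. The pads swing forward as they close: fully open they stand 13 mm farther back than shut.
Start: joints at [1.041, 0.477, 0.022, 1.555, -0.011, 1.109, -0.083], TCP at [0.276, -0.616, 0.231] pointing down, gripper open.
Joint ranges: [-2.96, 2.96], [-0.34, 2.1], [-1.41, 1.46], [0.24, 2.44], [-1.37, 4.51], [0.17, 1.92], [-2.96, 2.96]. Speed limits (rad/s): [2.39, 2.39, 3.14, 3.14, 3.14, 3.14, 3.14].

INTERFACE

Orientations are given as a rotation vector (axis times angle).
In Python, from workcell import telemetry, capture, camera_model, bot, models gives the robot as it stands.
- The arm moves only by the tool jog_arm, never from a script. Its argument "motion" is a list that holds one entry, the list of rows, each a list of 7 numbers: the shift along the tool's x, y, z in mm, then the turn, a rotation vector about the tool's x, y, z in rad, then the finger opening in mm, from 0 to 85.4. A call has 1 to 5 rows; each row shifts and turns the commanded pose from where the row before left it, along the tool's axes as they then stand; what a row does not reach is not made up. A row lasts 1/8 s, in which the tool goes at most 62.5 mm and 10.7 degrees, less where a joint would pass 70% of its speed; a pose out of reach is approached as far as the arm can. A call is refused whole if a number of a shift passes 62.5 or a number of a turn 0.188, either way. A call with a gripper value outside its range is refused whole. The fingers move at their own pace and stop on an object; "newtons" is the grip in N (left out, the last holds). Time passes only in rows, so rows that do not move let the fingers close. It gives the time, the measured TCP pose, the force, the opening and the grip force at its end, in the units of the state.
- telemetry.read_state(): the state, without advancing time (a new reading comes with each control period).
- capture(name): name is "scene" or "top" or "wrist"; returns the picture (480x640x3 uint8, red, green, blue); there is no depth.
- camera_model(name): a dict with "K" (3x3 intrinsics, pixels), "R" (3x3) and "t" (3): a world point X has camera coordinates R X + t. Camera axes: x right, y down, z forward; pixel columns grow to the right and rows downward; lengths in m; the calibration is good to about 2 mm. A picture is of the moment at which its call begins: read the wrist's pose just before it. camera_model takes no time and is no camera call; for the wrist camera it gives the pose at the moment of the call.
- bot.finish_job(): hands the job in; it is judged then, once.
Trained networks look in the newest picture that a camera, given by its name, has taken for a name from the list of things; names that differ only in an ending like _2 or _b are one class to them, and where a whole thing is asked for, a point or a joint stands for the part that bears it (a point fixed in the world has none). Each returns a list of dicts, best first, with "score" (0 to 1); they miss things now and then, are a little off and sometimes report something else, mostly with a low value. They report only what shows in the picture. A call takes as long as a camera call. They do not tell look-alikes from the thing itself.
- models.trace(camera, name): "mask" (480x640 bool, what is visible of it) and "xy" ([column, row] as shares, 0 to 1, of the picture: columns of its width, rows of its height, amid what is visible of it).
- models.pinpoint(camera, name): "xy" ([column, row] as shares, 0 to 1, of the picture: columns of its width, rows of its height: a listed point, or the origin of a listed thing).
The state is a dict: "t": time; "qpos": joint angles; "dq": joint speeds; "effort": joint torques, N m; "eef_pos": TCP position; "ee_rot": TCP orientation; "ft_force": force on the tool from outside, world axes, zero at the start; "ft_torque": the same for the moment, N m; "width": finger opening in m; "gripper_force": force on a finger pad.
Only numpy, scipy, OpenCV 4.12 (cv2) and the standard library are available. Lean on these libraries where they do the work, as an engineer would, in place of code of your own. Each camera call takes 0.05 s, during which the arm holds its last target. There are 200 camera calls.

## Working session

There is one attempt and no reset: what is moved stays moved. The work goes in short steps, Python scripts to look and compute and a tool call to move; the robot and the scene stay as the last step left them, time stands still between calls to the robot, and variables do not carry over. Pictures are saved under pics/ and viewed, at most 10 in all, crops included, and the job is handed in when it is done.

Besides the shell and the picture viewer there is one more tool, called after "Request:" as name([rows], argument=value, ...), one row to a line, values as JSON. jog_arm: Moves the arm, as the interface text tells. Its arguments: {"type":"object","properties":{"motion":{"type":"array"},"newtons":{"type":"number"}},"required":["motion"]}

```bash
mkdir -p pics; ls
cat > h.py <<'E'
import numpy as np, cv2
from scipy.spatial.transform import Rotation as Ro
from workcell import telemetry, capture, camera_model, bot, models
def ray(cam,xy):
    m=camera_model(cam);K=np.array(m["K"]);R=np.array(m["R"]);t=np.array(m["t"])
    p=np.array([xy[0]*640,xy[1]*480,1.]);d=R.T@np.linalg.solve(K,p);return -R.T@t,d/np.linalg.norm(d)
def onz(cam,xy,z):
    c,d=ray(cam,xy);return c+d*(z-c[2])/d[2]
def tri(rs):
    A=np.zeros((3,3));b=np.zeros(3)
    for c,d in rs:
        P=np.eye(3)-np.outer(d,d);A+=P;b+=P@c
    return np.linalg.solve(A,b)
def save(cam,n):
    im=capture(cam);cv2.imwrite(f"pics/{n}.png",im[:,:,::-1]);return im
E
python3 - <<'E'
from h import *
s=telemetry.read_state();print({k:np.round(v,3).tolist() for k,v in s.items()})
a=save("scene","s0");b=save("top","t0");cv2.imwrite("pics/c0.png",cv2.resize(np.hstack([a,b]),(800,300))[:,:,::-1])
for n in ["arch_bar","handle_grip","tray_axis","bulb_bottle","nozzle_bottle","cabinet"]:
    for c in("scene","top"):
        print(n,c,[(np.round(r["xy"]*np.array([640,480]),0).tolist(),round(float(r["score"]),2)) for r in models.pinpoint(c,n)][:4])
for c in("scene","top"):
    r=models.pinpoint(c,"arch_bar")
    if r: print(onz(c,r[0]["xy"],.172))
E
```

```text
pics
{'t': 0.0, 'qpos': [1.041, 0.478, 0.022, 1.556, -0.011, 1.109, -0.083], 'dq': [0.001, -0.0, 0.0, -0.001, 0.002, 0.0, 0.0], 'effort': [0.001, -59.645, 1.608, -28.119, 0.012, 0.009, 0.0], 'eef_pos': [0.276, -0.615, 0.23], 'ee_rot': [-3.07, -0.657, 0.001], 'ft_force': [0.608, -0.448, 0.431], 'ft_torque': [-0.016, -0.012, -0.013], 'gripper_force': 0.0, 'width': 0.085}
arch_bar scene [([258.0, 237.0], 0.95)]
arch_bar top [([256.0, 202.0], 0.95)]
handle_grip scene []
handle_grip top []
tray_axis scene [([208.0, 253.0], 0.95)]
tray_axis top [([260.0, 177.0], 0.81), ([260.0, 163.0], 0.51)]
bulb_bottle scene [([395.0, 255.0], 0.75), ([194.0, 247.0], 0.67)]
bulb_bottle top [([260.0, 162.0], 0.56), ([242.0, 176.0], 0.5)]
nozzle_bottle scene [([238.0, 392.0], 0.95), ([270.0, 371.0], 0.78), ([349.0, 269.0], 0.72), ([232.0, 253.0], 0.55)]
nozzle_bottle top [([327.0, 288.0], 0.9), ([170.0, 279.0], 0.75), ([273.0, 191.0], 0.61), ([195.0, 291.0], 0.55)]
cabinet scene [([215.0, 259.0], 0.93)]
cabinet top [([258.0, 182.0], 0.83)]
[0.57807417 0.13848112 0.172     ]
[0.58290475 0.14489046 0.172     ]
```

```bash
python3 -c "
import cv2,numpy as np
a=cv2.imread('pics/s0.png');b=cv2.imread('pics/t0.png');cv2.imwrite('pics/v0.png',np.vstack([cv2.resize(a,(400,300)),cv2.resize(b,(400,300))]))"
```

```text
(no output)
```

View pics/s0.png

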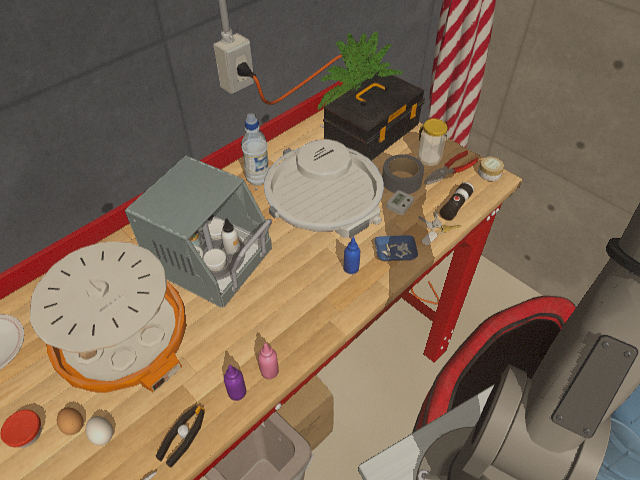

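View pics/t0.png

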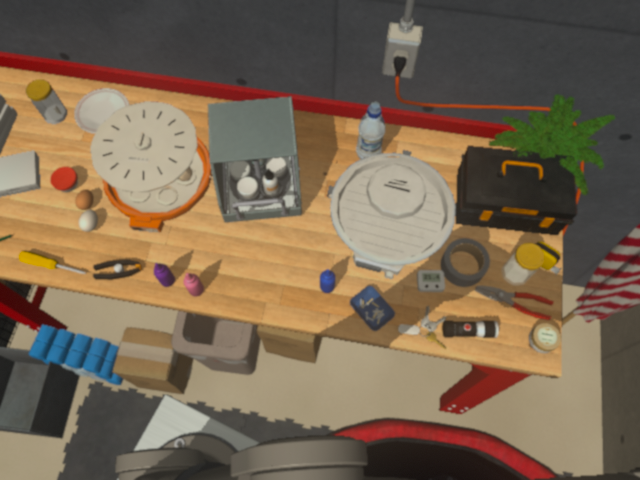

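The scene shows the grey cabinet at about (205,230). Its arched handle is at (258,240) in scene and (257,208) in top. The blue, pink and purple bottles stand outside it. Next I'll get the cabinet yaw from the top plate corners.

```bash
cat >> h.py <<'E'
def px(cam,u,v,z): return onz(cam,(u/640,v/480),z)
E
python3 - <<'E'
from h import *
# top plate corners: back-left, back-right, front-right, front-left
for p in [(208,104),(293,97),(297,154),(213,162)]: print(p,px("top",*p,.206))
for p in [(129,211),(187,158)]: print('scene',p,px("scene",*p,.206))
s=telemetry.read_state();R=Ro.from_rotvec(s["ee_rot"]).as_matrix();print(R.round(3))
im=cv2.imread('pics/t0.png')[85:235,195:315];im2=cv2.imread('pics/s0.png')[150:310,120:290]
cv2.imwrite('pics/crop1.png',np.hstack([cv2.resize(im,(400,500),interpolation=cv2.INTER_CUBIC),cv2.resize(im2,(400,500),interpolation=cv2.INTER_CUBIC)]))
E
```

```text
(208, 104) [0.74841779 0.35450231 0.206     ]
(293, 97) [0.85018064 0.18425165 0.206     ]
(297, 154) [0.71441989 0.10711589 0.206     ]
(213, 162) [0.61677863 0.26628404 0.206     ]
scene (129, 211) [0.74082097 0.3461681  0.206     ]
scene (187, 158) [0.83738612 0.18767602 0.206     ]
[[ 0.912  0.409  0.   ]
 [ 0.409 -0.912 -0.   ]
 [ 0.     0.    -1.   ]]
```

View pics/crop1.png

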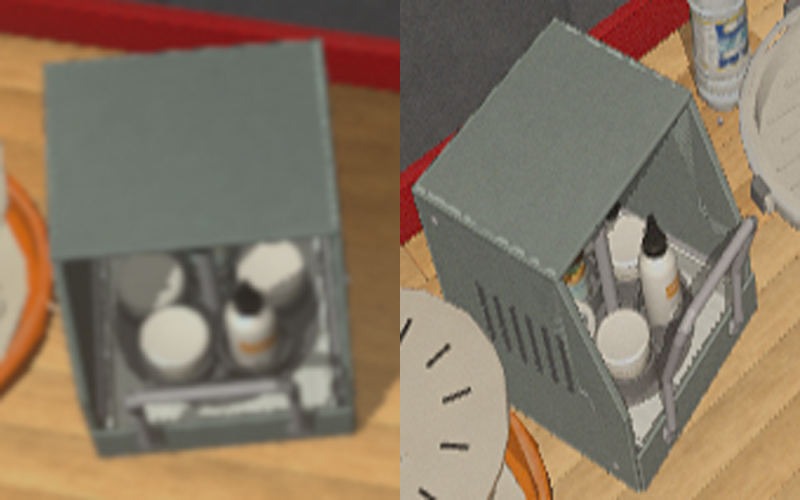

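Run:
```python
from h import *
from scipy.optimize import least_squares
M=[(105,98,206),(105,-98,206),(-55,-98,206),(-55,98,206),(-148,43,172),(-148,-43,172)]
T=[(208.5,104.5),(291.6,97),(295.5,155.5),(212,163.6),(234,205),(281.5,200.5)]
S=[(125.5,210),(186.7,155.8),(243.2,180.4),(185.9,238.6),(243.2,254),(270.5,221)]
def proj(c,X):
    m=camera_model(c);q=(np.array(m["R"])@X.T).T+np.array(m["t"]);q=q@np.array(m["K"]).T;return q[:,:2]/q[:,2:]
def w(p):
    X=np.array(M)/1e3;c,s=np.cos(p[2]),np.sin(p[2]);return np.c_[p[0]+c*X[:,0]-s*X[:,1],p[1]+s*X[:,0]+c*X[:,1],X[:,2]]
f=lambda p:np.r_[(proj("top",w(p))-T).ravel(),(proj("scene",w(p))-S).ravel()]
r=least_squares(f,[.68,.2,.53],loss="soft_l1");print(r.x,f(r.x).reshape(-1,2).round(1))
c,s=np.cos(r.x[2]),np.sin(r.x[2]);print("bar",r.x[:2]-.148*np.array([c,s]),"out",r.x[:2]-.303*np.array([c,s]))
```

```text
[0.70837161 0.21609263 0.53845168] [[-0.4 -0.4]
 [ 0.5  0.2]
 [ 2.3  0.1]
 [-2.6 -0.5]
 [ 3.9  0.3]
 [-4.6  1.4]
 [-1.4  0.1]
 [-0.7 -1. ]
 [ 1.7 -1.3]
 [ 0.2  1.3]
 [ 1.  -3.5]
 [-2.2  1.4]]
bar [0.58131306 0.14019714] out [0.44824499 0.060712  ]
```

```bash
cat >> h.py <<'E'
def plan(pos,yang,n,w=85):
    """rows to tool-down pose with tool y at world angle yang"""
    s=telemetry.read_state();p=np.array(s["eef_pos"]);R=Ro.from_rotvec(s["ee_rot"])
    c,k=np.cos(yang),np.sin(yang);G=Ro.from_matrix(np.array([[-k,c,0],[c,k,0],[0,0,-1.]]))
    if np.linalg.det(G.as_matrix())<0: raise 1
    d=(R.inv()*G).as_rotvec()/n;st=(np.array(pos)-p)/n
    for i in range(n):
        Ri=R*Ro.from_rotvec(d*i);print((Ri.inv().apply(st)*1e3).round(1).tolist()+d.round(4).tolist()+[w])
E
python3 - <<'E'
from h import *
plan([.581,.140,.26],.538,15)
E
```

```text
[39.2, -37.7, -1.9, 0.0, 0.0, -0.1125, 85]
[43.1, -33.0, -1.9, 0.0, 0.0, -0.1125, 85]
[46.6, -28.0, -1.9, 0.0, 0.0, -0.1125, 85]
[49.4, -22.6, -1.9, 0.0, 0.0, -0.1125, 85]
[51.6, -16.9, -1.9, 0.0, 0.0, -0.1125, 85]
[53.2, -11.0, -1.9, 0.0, 0.0, -0.1125, 85]
[54.1, -4.9, -1.9, 0.0, 0.0, -0.1125, 85]
[54.3, 1.2, -1.9, 0.0, 0.0, -0.1125, 85]
[53.8, 7.3, -1.9, 0.0, 0.0, -0.1125, 85]
[52.7, 13.2, -1.9, 0.0, 0.0, -0.1125, 85]
[50.9, 19.1, -1.9, 0.0, 0.0, -0.1125, 85]
[48.4, 24.7, -1.9, 0.0, 0.0, -0.1125, 85]
[45.3, 29.9, -1.9, 0.0, 0.0, -0.1125, 85]
[41.7, 34.8, -1.9, 0.0, 0.0, -0.1125, 85]
[37.5, 39.3, -1.9, 0.0, 0.0, -0.1125, 85]
```

Request:
jog_arm([
  [[39, -38, -4, 0, 0, -0.1125, 85], [43, -33, -4, 0, 0, -0.1125, 85], [47, -28, -4, 0, 0, -0.1125, 85], [49, -23, -4, 0, 0, -0.1125, 85], [52, -17, -4, 0, 0, -0.1125, 85]],
])

```text
t: 1.42
eef_pos: [0.3779, -0.3615, 0.2517]
ee_rot: [2.765, 1.489, 0.0]
ft_force: [1.4, 1.1, -0.1]
width: 0.0846
gripper_force: 0.0
```

Request:
jog_arm([
  [[53, -11, -2, 0, 0, -0.1125, 85], [54, -5, -2, 0, 0, -0.1125, 85], [54, 1, -2, 0, 0, -0.1125, 85], [54, 7, -2, 0, 0, -0.1125, 85], [53, 13, -2, 0, 0, -0.1125, 85]],
])

```text
t: 2.05
eef_pos: [0.4785, -0.1095, 0.2618]
ee_rot: [2.243, 2.198, 0.001]
ft_force: [-0.0, -0.2, 0.4]
width: 0.0852
gripper_force: 0.0
```

Request:
jog_arm([
  [[51, 19, 0, 0, 0, -0.1125, 85], [48, 25, 0, 0, 0, -0.1125, 85], [45, 30, 0, 0, 0, -0.1125, 85], [42, 35, 0, 0, 0, -0.1125, 85], [0, 0, 0, 0, 0, 0, 85]],
])

```text
t: 2.68
eef_pos: [0.56, 0.0958, 0.2616]
ee_rot: [-1.69, -2.647, -0.005]
ft_force: [0.1, -1.0, -0.6]
width: 0.0849
gripper_force: 0.0
```

Run:
```python
from h import *
plan([.581,.140,.26],.538,1)
save("wrist","w1")
for n in["arch_bar"]:
  for r in models.pinpoint("wrist",n): print(n,r["xy"]*np.array([640,480]),r["score"],onz("wrist",r["xy"],.172))
```

```text
[31.3, 37.6, 1.8, 0.0023, -0.0026, -0.104, 85]
arch_bar [390.016 208.608] 0.91 [0.58366061 0.13014953 0.172     ]
```

View pics/w1.png

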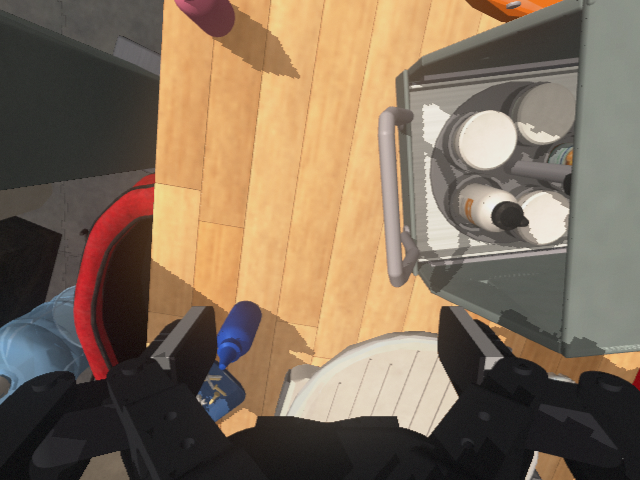

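The wrist view shows the bar from (387,118) to (396,275). One thing in the back cup at (567,157), teal and orange, is mostly hidden.

Run:
```python
from h import *
a=px("wrist",387,118,.172);b=px("wrist",396,275,.172);print(a,b,(a+b)/2,np.linalg.norm(a-b),np.arctan2(*(a-b)[[1,0]])-np.pi/2)
```

```text
[0.5575723 0.1774245 0.172    ] [0.60735481 0.09234595 0.172     ] [0.58246355 0.13488523 0.172     ] 0.09857311343835337 0.5294182366170772
```

Request:
jog_arm([
  [[30, 38, 0, 0, 0, -0.1, 85], [0, 0, 40, 0, 0, 0, 85], [0, 0, 40, 0, 0, 0, 85], [0, 0, 28, 0, 0, 0, 85], [0, 0, 0, 0, 0, 0, 85]],
])

```text
t: 3.4
eef_pos: [0.5803, 0.1307, 0.1513]
ee_rot: [-1.57, -2.718, 0.007]
ft_force: [-0.2, 0.5, -0.2]
width: 0.0849
gripper_force: 0.0
```

Request:
jog_arm([
  [[0, 0, 0, 0, 0, 0, 0], [0, 0, 0, 0, 0, 0, 0], [0, 0, 0, 0, 0, 0, 0], [0, 0, 0, 0, 0, 0, 0], [0, 0, 0, 0, 0, 0, 0]],
], newtons=40)

```text
t: 4.03
eef_pos: [0.5829, 0.1337, 0.1543]
ee_rot: [1.566, 2.721, 0.003]
ft_force: [1.2, -0.2, 3.7]
width: 0.0085
gripper_force: 39.0
```

Request:
jog_arm([
  [[0, -10, 0, 0, 0, 0, 0], [0, -15, 0, 0, 0, 0, 0], [0, -15, 0, 0, 0, 0, 0], [0, -15, 0, 0, 0, 0, 0], [0, -15, 0, 0, 0, 0, 0]],
])

```text
t: 4.65
eef_pos: [0.5221, 0.0971, 0.1542]
ee_rot: [1.567, 2.719, 0.002]
ft_force: [6.1, -2.3, 5.7]
width: 0.0085
gripper_force: 40.1
```

Request:
jog_arm([
  [[0, -15, 0, 0, 0, 0, 0], [0, -15, 0, 0, 0, 0, 0], [0, -15, 0, 0, 0, 0, 0], [0, -15, 0, 0, 0, 0, 0], [0, -10, 0, 0, 0, 0, 0]],
])

```text
t: 5.28
eef_pos: [0.4619, 0.0607, 0.1542]
ee_rot: [1.568, 2.717, 0.0]
ft_force: [8.8, -6.0, 4.3]
width: 0.0085
gripper_force: 40.1
```

Request:
jog_arm([
  [[0, -8, 0, 0, 0, 0, 0], [0, -5, 0, 0, 0, 0, 0], [0, -3, 0, 0, 0, 0, 0], [0, 0, 0, 0, 0, 0, 0]],
])

```text
t: 5.78
eef_pos: [0.4535, 0.0556, 0.1544]
ee_rot: [1.564, 2.713, 0.017]
ft_force: [27.0, 1.3, -19.7]
width: 0.0084
gripper_force: 38.9
```

Request:
jog_arm([
  [[0, -4, 0, 0, 0, 0, 0], [0, 0, 0, 0, 0, 0, 0], [0, 0, 0, 0, 0, 0, 0]],
])

```text
t: 6.15
eef_pos: [0.4534, 0.0557, 0.1547]
ee_rot: [1.56, 2.711, 0.029]
ft_force: [39.6, 7.1, -35.3]
width: 0.0087
gripper_force: 38.5
```

Run:
```python
from h import *
save("top","t2");save("scene","s2")
for c in("top","scene"):
  for n in["arch_bar","handle_grip","tray_axis","bulb_bottle","nozzle_bottle"]:
    z={"arch_bar":.172,"handle_grip":.176}.get(n,.032)
    for r in models.pinpoint(c,n)[:4]: print(c,n,(r["xy"]*np.array([640,480])).round(),round(float(r["score"]),2),onz(c,r["xy"],z).round(3))
```

```text
top arch_bar [262. 268.] 0.67 [0.451 0.061 0.172]
top handle_grip [259. 182.] 0.42 [0.629 0.16  0.176]
top handle_grip [261. 269.] 0.35 [0.447 0.061 0.176]
top tray_axis [427. 280.] 0.6 [ 0.631 -0.265  0.032]
top nozzle_bottle [325. 287.] 0.62 [ 0.514 -0.058  0.032]
top nozzle_bottle [168. 280.] 0.59 [0.374 0.281 0.032]
top nozzle_bottle [274. 246.] 0.57 [0.555 0.097 0.032]
scene arch_bar [322. 266.] 0.93 [0.45  0.063 0.172]
scene handle_grip [263. 236.] 0.58 [0.572 0.13  0.176]
scene tray_axis [266. 277.] 0.8 [0.578 0.132 0.032]
scene tray_axis [270. 262.] 0.19 [0.613 0.107 0.032]
scene bulb_bottle [250. 269.] 0.88 [0.617 0.153 0.032]
scene nozzle_bottle [291. 277.] 0.91 [0.552 0.084 0.032]
scene nozzle_bottle [267. 372.] 0.78 [0.371 0.229 0.032]
scene nozzle_bottle [241. 392.] 0.67 [0.359 0.29  0.032]
scene nozzle_bottle [351. 270.] 0.59 [ 0.502 -0.042  0.032]
```

The tray is at its stop. I'll relax the pull, release the bar, and rise.

Request:
jog_arm([
  [[0, 6, 0, 0, 0, 0, 0], [0, 0, 0, 0, 0, 0, 30], [0, 0, 0, 0, 0, 0, 50], [0, 0, 0, 0, 0, 0, 50], [0, 0, -10, 0, 0, 0, 50]],
])

```text
t: 7.38
eef_pos: [0.4474, 0.0559, 0.163]
ee_rot: [-1.566, -2.721, 0.002]
ft_force: [-0.2, 0.4, -0.0]
width: 0.0501
gripper_force: 0.0
```

Request:
jog_arm([
  [[0, 0, -25, 0, 0, 0, 50], [0, 0, -40, 0, 0, 0, 60], [0, 0, -40, 0, 0, 0, 70], [0, 0, -20, 0, 0, 0, 70], [0, 0, 0, 0, 0, 0, 70]],
])

```text
t: 8.0
eef_pos: [0.4494, 0.0564, 0.2902]
ee_rot: [1.566, 2.72, 0.003]
ft_force: [1.0, 0.9, -0.2]
width: 0.07
gripper_force: 0.0
```

Run:
```python
from h import *
print(np.round(telemetry.read_state()["qpos"],3))
w=save("wrist","w3");a=save("scene","s3");t=save("top","t3")
for c in("wrist","top","scene"):
  for n in["arch_bar","handle_grip","tray_axis","bulb_bottle","nozzle_bottle"]:
    z={"arch_bar":.172,"handle_grip":.176}.get(n,.032)
    for r in models.pinpoint(c,n)[:4]: print(c,n,(r["xy"]*np.array([640,480])).round(),round(float(r["score"]),2),onz(c,r["xy"],z).round(3))
cv2.imwrite('pics/crop3.png',np.hstack([cv2.resize(w[:,:,::-1],(400,300)),cv2.resize(a[190:310,190:350,::-1],(400,300),interpolation=cv2.INTER_CUBIC)]))
```

```text
[ 0.395  0.096 -0.691  1.951  0.07   1.113  0.202]
wrist arch_bar [331. 239.] 0.73 [0.449 0.056 0.172]
wrist handle_grip [533. 236.] 0.63 [0.569 0.13  0.176]
wrist tray_axis [462. 205.] 0.65 [0.572 0.129 0.032]
wrist bulb_bottle [502. 198.] 0.91 [0.604 0.156 0.032]
wrist nozzle_bottle [420. 233.] 0.89 [0.55  0.081 0.032]
wrist nozzle_bottle [333. 314.] 0.82 [ 0.517 -0.051  0.032]
wrist nozzle_bottle [353.  38.] 0.61 [0.387 0.208 0.032]
top arch_bar [264. 266.] 0.97 [0.457 0.058 0.172]
top tray_axis [263. 234.] 0.75 [0.572 0.134 0.032]
top nozzle_bottle [272. 251.] 0.83 [0.542 0.096 0.032]
top nozzle_bottle [325. 288.] 0.58 [ 0.512 -0.058  0.032]
scene arch_bar [322. 268.] 0.75 [0.446 0.065 0.172]
scene arch_bar [215. 259.] 0.43 [0.567 0.236 0.172]
scene handle_grip [263. 237.] 0.79 [0.57  0.132 0.176]
scene tray_axis [267. 278.] 0.91 [0.574 0.132 0.032]
scene tray_axis [323. 264.] 0.21 [0.548 0.004 0.032]
scene bulb_bottle [247. 270.] 0.73 [0.617 0.162 0.032]
scene bulb_bottle [290. 279.] 0.73 [0.547 0.089 0.032]
scene nozzle_bottle [239. 392.] 0.85 [0.362 0.292 0.032]
scene nozzle_bottle [268. 370.] 0.84 [0.374 0.226 0.032]
scene nozzle_bottle [290. 279.] 0.82 [0.548 0.088 0.032]
scene nozzle_bottle [350. 268.] 0.61 [ 0.507 -0.043  0.032]
```

View pics/crop3.png

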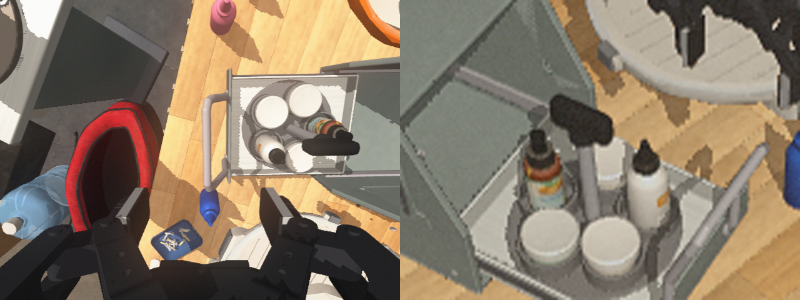

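Candidates in the scene image: the amber bottle with a black collar and round bulb at (245,258), and the white bottle with a pointed nozzle at (289,265). The amber one fits the description. It stands in the back cup, so the carousel needs about half a turn.

Run:
```python
from h import *
plan([.570,.131,.29],.535+np.pi/2,10,60)
```

```text
[0.4, 14.3, -0.2, 0.0, 0.0, -0.158, 60]
[-1.9, 14.1, -0.2, 0.0, 0.0, -0.158, 60]
[-4.1, 13.7, -0.2, 0.0, 0.0, -0.158, 60]
[-6.2, 12.9, -0.2, 0.0, 0.0, -0.158, 60]
[-8.1, 11.7, -0.2, 0.0, 0.0, -0.158, 60]
[-9.9, 10.3, -0.2, 0.0, 0.0, -0.158, 60]
[-11.4, 8.6, -0.2, 0.0, 0.0, -0.158, 60]
[-12.6, 6.7, -0.2, 0.0, 0.0, -0.158, 60]
[-13.5, 4.7, -0.2, 0.0, 0.0, -0.158, 60]
[-14.0, 2.5, -0.2, 0.0, 0.0, -0.158, 60]
```

Request:
jog_arm([
  [[0, 14, 0, 0, 0, -0.158, 60], [-2, 14, 0, 0, 0, -0.158, 60], [-4, 14, 0, 0, 0, -0.158, 60], [-6, 13, 0, 0, 0, -0.158, 60], [-8, 12, 0, 0, 0, -0.158, 60]],
])

```text
t: 9.52
eef_pos: [0.5098, 0.0938, 0.2883]
ee_rot: [0.391, 3.117, -0.0]
ft_force: [-0.9, -0.1, 0.9]
width: 0.0601
gripper_force: 0.0
```

Request:
jog_arm([
  [[-10, 10, 0, 0, 0, -0.158, 60], [-11, 9, 0, 0, 0, -0.158, 60], [-13, 7, 0, 0, 0, -0.158, 60], [-13, 5, 0, 0, 0, -0.158, 60], [-14, 2, 0, 0, 0, -0.158, 60]],
])

```text
t: 10.15
eef_pos: [0.5702, 0.1313, 0.2882]
ee_rot: [0.838, -3.028, -0.0]
ft_force: [-0.3, 0.0, -0.5]
width: 0.06
gripper_force: 0.0
```

Request:
jog_arm([
  [[0, 0, 0, 0, 0, 0, 60], [0, 0, 0, 0, 0, 0, 60]],
])

```text
t: 10.4
eef_pos: [0.5694, 0.1309, 0.2881]
ee_rot: [0.826, -3.03, 0.0]
ft_force: [0.9, 0.3, 0.3]
width: 0.0595
gripper_force: 0.0
```

Run:
```python
from h import *
print(np.round(telemetry.read_state()["qpos"],3))
plan([.570,.131,.157],.535+np.pi/2,1,60)
w=save("wrist","w4")
for c in("wrist","top","scene"):
  if c!="wrist": capture(c)
  for n in["handle_grip"]:
    for r in models.pinpoint(c,n)[:4]: print(c,n,(r["xy"]*np.array([640,480])).round(),round(float(r["score"]),2),onz(c,r["xy"],.176).round(4))
```

```text
[ 0.353  0.415 -0.905  1.665  0.343  1.231  1.476]
[-0.6, -0.2, 131.1, 0.0001, -0.0006, -0.0029, 60]
wrist handle_grip [322.  23.] 0.75 [0.4522 0.0563 0.176 ]
wrist handle_grip [329. 246.] 0.72 [0.5712 0.1317 0.176 ]
scene handle_grip [261. 241.] 0.57 [0.563  0.1392 0.176 ]
```

View pics/w4.png

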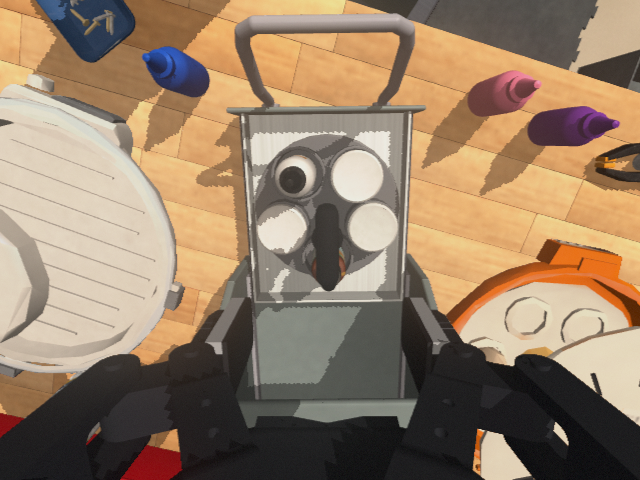

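The wrist view shows the handle bar at (329,246) parallel to the cabinet. The amber bottle is right behind it at (330,265), and the nozzle bottle is at (295,178). I'll descend to grip it.

Request:
jog_arm([
  [[-1, 0, 50, 0, 0, 0, 60], [0, 0, 50, 0, 0, 0, 60], [0, 0, 31, 0, 0, 0, 60], [0, 0, 0, 0, 0, 0, 60]],
])

```text
t: 11.2
eef_pos: [0.5691, 0.1309, 0.1552]
ee_rot: [0.829, -3.025, -0.0]
ft_force: [-0.8, 0.4, 0.8]
width: 0.0602
gripper_force: 0.0
```

Request:
jog_arm([
  [[0, 0, 0, 0, 0, 0, 0], [0, 0, 0, 0, 0, 0, 0], [0, 0, 0, 0, 0, 0, 0], [0, 0, 0, 0, 0, 0, 0], [0, 0, 0, 0, 0, 0, 0]],
], newtons=30)

```text
t: 11.82
eef_pos: [0.5722, 0.1326, 0.16]
ee_rot: [-0.829, 3.026, 0.0]
ft_force: [-1.3, -0.7, 8.0]
width: 0.0154
gripper_force: 60.1
```

Run:
```python
from h import *
m=camera_model("wrist");c=-np.array(m["R"]).T@np.array(m["t"]);s=telemetry.read_state()
print(c,c-s["eef_pos"],np.round(s["qpos"],3),s["eef_pos"],s["ft_force"])
```

```text
[0.51197841 0.09560119 0.30351697] [-0.06024285 -0.03704419  0.14347675] [ 0.29   0.544 -0.836  1.799  0.473  1.006  1.371] [0.57222126 0.13264538 0.16004022] [-1.32779527 -0.68626605  8.01118765]
```

Request:
jog_arm([
  [[0, 0, 0, 0, 0, 0.04, 0], [0, 0, 0, 0, 0, 0.08, 0], [0, 0, 0, 0, 0, 0.12, 0], [0, 0, 0, 0, 0, 0.12, 0], [0, 0, 0, 0, 0, 0.12, 0]],
])

```text
t: 12.45
eef_pos: [0.5724, 0.1322, 0.1601]
ee_rot: [-0.08, 3.136, 0.001]
ft_force: [-0.4, -2.0, 8.2]
width: 0.0155
gripper_force: 60.1
```

Request:
jog_arm([
  [[0, 0, 0, 0, 0, 0.12, 0], [0, 0, 0, 0, 0, 0.12, 0], [0, 0, 0, 0, 0, 0.12, 0], [0, 0, 0, 0, 0, 0.12, 0], [0, 0, 0, 0, 0, 0.12, 0]],
])

```text
t: 13.08
eef_pos: [0.5723, 0.1316, 0.1601]
ee_rot: [0.851, 3.02, 0.001]
ft_force: [-2.0, -2.7, 9.1]
width: 0.0156
gripper_force: 60.2
```

Run:
```python
from h import *
s=telemetry.read_state();print(np.round(s["qpos"],3),s["ft_torque"])
capture("scene")
for n in["bulb_bottle","tray_axis","arch_bar"]:
  for r in models.pinpoint("scene",n)[:3]: print(n,(r["xy"]*np.array([640,480])).round(),round(float(r["score"]),2),onz("scene",r["xy"],.172 if n=="arch_bar" else .032).round(4))
```

```text
[ 0.12   0.474 -0.591  1.811  0.321  0.949  0.413] [-0.52639978  0.22917819  0.01105204]
tray_axis [267. 277.] 0.77 [0.5773 0.1308 0.032 ]
arch_bar [322. 266.] 0.7 [0.4509 0.0625 0.172 ]
arch_bar [251. 271.] 0.64 [0.5066 0.1873 0.172 ]
```

Request:
jog_arm([
  [[0, 0, 0, 0, 0, 0.12, 0], [0, 0, 0, 0, 0, 0.12, 0], [0, 0, 0, 0, 0, 0.12, 0], [0, 0, 0, 0, 0, 0.12, 0], [0, 0, 0, 0, 0, 0.12, 0]],
])

```text
t: 13.9
eef_pos: [0.5722, 0.1314, 0.1601]
ee_rot: [1.705, 2.634, 0.003]
ft_force: [-2.3, -1.3, 9.5]
width: 0.0156
gripper_force: 59.2
```

Request:
jog_arm([
  [[0, 0, 0, 0, 0, 0.12, 0], [0, 0, 0, 0, 0, 0.12, 0], [0, 0, 0, 0, 0, 0.12, 0], [0, 0, 0, 0, 0, 0.12, 0], [0, 0, 0, 0, 0, 0.12, 0]],
])

```text
t: 14.52
eef_pos: [0.572, 0.1315, 0.1601]
ee_rot: [2.408, 2.014, 0.004]
ft_force: [-2.4, -1.7, 10.9]
width: 0.0153
gripper_force: 59.2
```

Request:
jog_arm([
  [[0, 0, 0, 0, 0, 0.12, 0], [0, 0, 0, 0, 0, 0.12, 0], [0, 0, 0, 0, 0, 0.12, 0], [0, 0, 0, 0, 0, 0.12, 0], [0, 0, 0, 0, 0, 0.12, 0]],
])

```text
t: 15.15
eef_pos: [0.5717, 0.1319, 0.1601]
ee_rot: [2.897, 1.213, 0.005]
ft_force: [-2.8, -1.1, 10.2]
width: 0.0159
gripper_force: 59.2
```

Request:
jog_arm([
  [[0, 0, 0, 0, 0, 0.12, 0], [0, 0, 0, 0, 0, 0.08, 0], [0, 0, 0, 0, 0, 0.04, 0], [0, 0, 0, 0, 0, 0.02, 0], [0, 0, 0, 0, 0, 0, 0]],
])

```text
t: 15.78
eef_pos: [0.5715, 0.1321, 0.1601]
ee_rot: [3.029, 0.834, 0.004]
ft_force: [-3.3, -0.4, 11.3]
width: 0.0152
gripper_force: 59.2
```

Run:
```python
from h import *
s=telemetry.read_state();print(np.round(s["qpos"],3),s["ft_torque"],"tool y angle",np.arctan2(*Ro.from_rotvec(s["ee_rot"]).as_matrix()[[1,0],1]))
a=save("scene","s5");t=save("top","t5")
for c in("top","scene"):
 for n in["bulb_bottle","nozzle_bottle","tray_axis","arch_bar"]:
  for r in models.pinpoint(c,n)[:4]: print(c,n,(r["xy"]*np.array([640,480])).round(),round(float(r["score"]),2),onz(c,r["xy"],.172 if n=="arch_bar" else .032).round(4))
cv2.imwrite('pics/crop5.png',np.hstack([cv2.resize(a[200:320,220:380,::-1],(400,300),interpolation=cv2.INTER_CUBIC),cv2.resize(t[180:300,190:350,::-1],(400,300),interpolation=cv2.INTER_CUBIC)]))
```

```text
[-0.225  0.413 -0.14   1.835  0.072  0.895 -1.431] [-0.81819677  1.05500444 -0.05474844] tool y angle -1.033658815152484
top bulb_bottle [263. 252.] 0.54 [0.5311 0.1143 0.032 ]
top bulb_bottle [427. 280.] 0.28 [ 0.6304 -0.2645  0.032 ]
top nozzle_bottle [326. 286.] 0.8 [ 0.5167 -0.0574  0.032 ]
top nozzle_bottle [196. 291.] 0.59 [0.378  0.2084 0.032 ]
top nozzle_bottle [247. 218.] 0.52 [0.5924 0.1894 0.032 ]
top arch_bar [263. 271.] 0.61 [0.446  0.0568 0.172 ]
scene bulb_bottle [288. 286.] 0.93 [0.5345 0.101  0.032 ]
scene nozzle_bottle [236. 393.] 0.82 [0.3628 0.2975 0.032 ]
scene nozzle_bottle [269. 370.] 0.8 [0.3741 0.2231 0.032 ]
scene nozzle_bottle [354. 268.] 0.77 [ 0.5039 -0.0495  0.032 ]
scene nozzle_bottle [242. 281.] 0.59 [0.5947 0.1833 0.032 ]
scene tray_axis [268. 281.] 0.63 [0.567  0.1335 0.032 ]
scene arch_bar [322. 267.] 0.68 [0.4492 0.0637 0.172 ]
```

View pics/crop5.png

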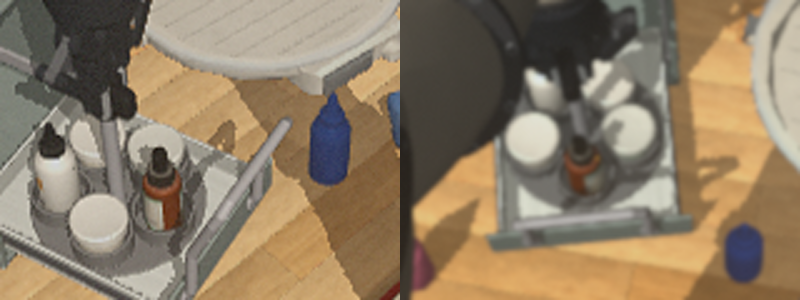

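The amber bulb bottle stands upright at the front, at about (284,276) in scene. It is centred behind the arch, and all five things are in their cups. I'll hold still briefly, then hand in.

Request:
jog_arm([
  [[0, 0, 0, 0, 0, 0, 0], [0, 0, 0, 0, 0, 0, 0], [0, 0, 0, 0, 0, 0, 0], [0, 0, 0, 0, 0, 0, 0], [0, 0, 0, 0, 0, 0, 0]],
])

```text
t: 16.9
eef_pos: [0.5715, 0.1321, 0.1601]
ee_rot: [3.029, 0.834, 0.004]
ft_force: [-2.8, -0.8, 11.0]
width: 0.0157
gripper_force: 59.3
```

```bash
python3 -c "
from h import *
print(bot.finish_job())"
```

```text
the job is handed in; nothing more can be done
None
```

I handed the job in at about 17 s: the tray is out at its stop, the bulb bottle stands at the front behind the arched handle with all five things upright in their cups, and the gripper is still holding the centre handle (about 59 N); no verdict came back.

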